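Load the jar shaker and clamp its hold-down panel

ROBOT

A 6-joint arm with a two-finger parallel gripper is mounted at the origin on a cart in front of the work surface, level with it; the furniture and walls round the work are solid. World frame = base frame: x ahead of the robot, y to its left, z up, the work surface at z = 0. Lengths are in m, angles in rad, forces in N, time in s.
With the tool pointing down it reaches from about 0.35 to 0.975 m from the base axis. Payload 4.9 kg.
Tool frame: the origin (TCP) lies at the very end of the fingers, on their centre line; the grasp point (between the pads) lies 19 mm behind it; z points along the fingers, y is the line along which they close (so a half turn about z gives the same grasp; the last joint's range is limited). The gripper opens to 85 mm and grips with 20 to 120 N. Pads are 22 mm wide; open, the fingers measure 114 mm over their backs; the gripper's body (76 mm by 85 mm) begins 54 mm behind the grasp point. The pads swing forward as they close: fully open they stand 13 mm farther back than shut.
Start: joints at [-1.466, 0.053, 1.613, -0, 1.476, -0.119], TCP at [0.139, -0.609, 0.231] pointing down, gripper open.
Joint ranges: [-3.01, 3.01], [-1.01, 2.22], [0.06, 2.58], [-1.02, 4.17], [0.09, 2.62], [-3.14, 3.14]. Speed limits (rad/s): [2.57, 2.57, 3.14, 3.14, 3.14, 3.14].

INTERFACE

Orientations are given as a rotation vector (axis times angle).
In Python, from station import ctrl, imaging gives the robot as it stands.
- The arm moves only by the tool play_rows, never from a script. Its argument "series" is a list of rows, each a list of 3 entries, a list of its own where there are three numbers: the opening, from 0 (shut) to 1 (fully open), then the shift along the tool's x, y, z each as a share of 0.05 m, from -1 to 1, then the turn, a rotation vector about the tool's x, y, z each as a share of 8 degrees, from -1 to 1. In form: [[grip, [dx, dy, dz], [ax, ay, az]], ...]. A call has 1 to 8 rows; each row shifts and turns the commanded pose from where the row before left it, along the tool's axes as they then stand; what a row does not reach is not made up. A row lasts 1/8 s, in which the tool goes at most 62.5 mm and 10.7 degrees, less where a joint would pass 70% of its speed; a pose out of reach is approached as far as the arm can. A call with a number of a shift or a turn outside -1 to 1 is refused whole. A call with a gripper value outside its range is refused whole. The fingers move at their own pace and stop on an object; "force" is the grip in N (left out, the last holds). Time passes only in rows, so rows that do not move let the fingers close. It gives the time, the measured TCP pose, the force, the opening and the grip force at its end, in the units of the state.
- ctrl.get_obs(): the state, without advancing time (a new reading comes with each control period).
- imaging.get_image(name): name is "side" or "top"; returns a dict with "color" (480x640x3 uint8, blue, green, red), "fx", "fy", "cx", "cy" (pixels), "extrinsics" (4x4, takes a point from world to camera coordinates). Camera axes: x right, y down, z forward; pixel columns grow to the right and rows downward; lengths in m; the calibration is good to about 2 mm. A picture is of the moment at which its call begins. There is no depth.
- ctrl.finish_job(): hands the job in; it is judged then, once.
The state is a dict: "t": time; "q": joint angles; "dq": joint speeds; "effort": joint torques, N m; "tool_pos": TCP position; "tool_rot": TCP orientation; "contact_force": force on the tool from outside, world axes, zero at the start; "wrist_torque": the same for the moment, N m; "opening": finger opening in m; "grip_force": force on a finger pad.
Only numpy, scipy, OpenCV 4.12 (cv2) and the standard library are available. Lean on these libraries where they do the work, as an engineer would, in place of code of your own. Each camera call takes 0.05 s, during which the arm holds its last target. There are 200 camera calls.

TASK

Load the bench shaker: turn the clamp wheel until its nose is clear of the hold-down panel, take the panel off and lay it down on the worktop, and stand every sample jar in a well of the shaker, one jar to a well. Then refit the panel, hooking its far edge under the rear lip before lowering the near edge flat behind the front rail, and turn the wheel back until the nose on its far rim stands between the two white lines, over the panel's edge. Leave the other things on the worktop where they are.

Things in the scene. Friction and masses are not known exactly. Their poses are not given: they have to be found in the camera images.
- shaker: Bench jar shaker fixed to the worktop: grey base, aluminium platform 60 mm high spanning x = -169 to 101, y = -128 to 128 mm. Origin on the worktop under the middle of the row of wells; x to its rear (away from the robot), y left, z up; turned up to 12 degrees. Jars go in from above, fingers fore and aft: 64 mm clear from a well's centre to the front and rear frames, which stand 129 to 144 mm high.
- clamp_wheel (a joint): Angle of the clamp wheel (rad), positive anticlockwise from above, range -1.9 to 1.9. 0: the nose points straight to the shaker's rear, midway between the white lines, over the panel's near edge. Beyond 0.85 either way the nose is clear of the panel. Light friction (0.06 N m): stays where it is left. Starts within 0.3 of the mark.
- wheel_grip (a point): On the wheel's axis (x = -138 mm, y = 0 of the shaker), 161 mm above the worktop; x along the nose, z up. The wheel is a black ribbed round 60 mm across, 143 to 173 mm above the worktop; pinch it across its diameter from above at any angle. Fingertips 145 mm or more above the worktop pass over nose, panel and front rail.
- nose (a point): Tip of the nose, the wheel's pointer: a steel bar 10 mm wide under the wheel's rim, reaching 70 mm from the axis, 137 to 143 mm above the worktop (this point: 68 mm out). The two white lines lie on the small plate between wheel and panel, 9.5 mm either side of the shaker's centre line.
- panel: Hold-down panel: aluminium plate 160 (x) x 236 (y) x 5 mm, 0.35 kg; origin at the centre of its underside, z up. On its middle a black bow handle along y: flat-sided bar 12 mm thick in x, 100 mm long, 20 to 42 mm above the underside, feet at y = -43 and 43 mm. Fits either way round. Starts seated on the shaker. Room to lay it: left of the shaker, short of x = 0.56 m and y = 0.40 m.
- seat (a point): Fixed on the shaker: where the panel's origin lies when seated in mid-play; axes as the shaker's; 129 mm above the worktop, 3 mm above the lids of seated jars. Play: 4 mm each way in x and y (cheeks beside the rear slot at y = -122 and 122 mm). Ledges, also 129 mm high, carry the panel at x = 64 to 84 and -68 to -84 mm; along the near edge an upstand at x = -84 to -90 mm rises 6 mm above the ledge.
- lip (a point): Fixed on the shaker: middle of the front lower edge of the rear steel lip, x = 68 mm of the shaker, 139 mm above the worktop; axes as the shaker's. The lip reaches back to x = 90 mm, top at 144 mm; the slot under it is 10 mm high and 16 mm deep. The panel goes in and out only with its near edge raised, tilted 8 to 15 degrees.
- well_1 (a point): Well 1 of four (counted from the shaker's right, -y; at x = 0, y = -87 mm of the shaker): centre of its floor, 60 mm above the worktop. A round pocket 54 mm wide, 14 mm deep, in a black block.
- well_2 (a point): Well 2 of four (counted from the shaker's right, -y; at x = 0, y = -29 mm of the shaker): centre of its floor, 60 mm above the worktop. A round pocket 54 mm wide, 14 mm deep, in a black block.
- well_3 (a point): Well 3 of four (counted from the shaker's right, -y; at x = 0, y = 29 mm of the shaker): centre of its floor, 60 mm above the worktop. A round pocket 54 mm wide, 14 mm deep, in a black block.
- well_4 (a point): Well 4 of four (counted from the shaker's right, -y; at x = 0, y = 87 mm of the shaker): centre of its floor, 60 mm above the worktop. A round pocket 54 mm wide, 14 mm deep, in a black block.
- jar_1: Upright sample jar with a white screw lid, 48 mm wide, 66 mm tall, about 0.14 kg; origin at the centre of its underside, z up. Grip it round the body, 15 to 45 mm above its foot, 46 mm wide there. Two to four jars are present (the others read None); all are alike for this job, whatever their colour, and any well will do.
- jar_2: Upright sample jar with a white screw lid, 48 mm wide, 66 mm tall, about 0.14 kg; origin at the centre of its underside, z up. Grip it round the body, 15 to 45 mm above its foot, 46 mm wide there. Two to four jars are present (the others read None); all are alike for this job, whatever their colour, and any well will do.
- jar_3: Upright sample jar with a white screw lid, 48 mm wide, 66 mm tall, about 0.14 kg; origin at the centre of its underside, z up. Grip it round the body, 15 to 45 mm above its foot, 46 mm wide there. Two to four jars are present (the others read None); all are alike for this job, whatever their colour, and any well will do.
- jar_4: Upright sample jar with a white screw lid, 48 mm wide, 66 mm tall, about 0.14 kg; origin at the centre of its underside, z up. Grip it round the body, 15 to 45 mm above its foot, 46 mm wide there. Two to four jars are present (the others read None); all are alike for this job, whatever their colour, and any well will do.
- tape_measure: Pocket tape measure, 36 x 74 x 63 mm, bystander; origin at the centre of its underside.
- label_roll: Roll of blank labels standing on end, 69 mm wide, 50 mm tall, bystander; origin at the centre of its underside.
- masking_tape: Roll of masking tape lying flat, 96 mm wide, 25 mm high, bystander; origin at the centre of its underside.
- marker_blue: Marker pen lying down, 131 mm long in its y, 18 mm thick, bystander; origin under its middle.
- stapler: Stapler, 32 x 124 (y) x 36 mm, bystander; origin at the centre of its underside.
- clip: Spring clip, 35 x 32 x 27 mm, bystander; origin at the centre of its underside.
There are look-alikes about, which are no part of the job. Leave any brown look-alike of the jar_4 alone. Leave any pink look-alike of the jar_1 alone.

How it is judged:
On the way, in this order (a step that is already met when the one before it is completed fails the run):
1. the panel is off the shaker and lies on the worktop (horizontal distance between panel and seat above 0.13 m and height (world z) of panel below 0.04 m and linear speed of panel below 0.05 m/s), for 0.2 s.
2. every jar stands in a well ((horizontal distance between jar_1 and well_1 below 0.009 m or horizontal distance between jar_1 and well_2 below 0.009 m or horizontal distance between jar_1 and well_3 below 0.009 m or horizontal distance between jar_1 and well_4 below 0.009 m) and height (world z) of each of jar_1, jar_2, jar_3, jar_4 below 0.066 m and angle between each of jar_1, jar_2, jar_3, jar_4's own z axis and vertical below 0.1 rad and (horizontal distance between jar_2 and well_1 below 0.009 m or horizontal distance between jar_2 and well_2 below 0.009 m or horizontal distance between jar_2 and well_3 below 0.009 m or horizontal distance between jar_2 and well_4 below 0.009 m) and (horizontal distance between jar_3 and well_1 below 0.009 m or horizontal distance between jar_3 and well_2 below 0.009 m or horizontal distance between jar_3 and well_3 below 0.009 m or horizontal distance between jar_3 and well_4 below 0.009 m) and (horizontal distance between jar_4 and well_1 below 0.009 m or horizontal distance between jar_4 and well_2 below 0.009 m or horizontal distance between jar_4 and well_3 below 0.009 m or horizontal distance between jar_4 and well_4 below 0.009 m)), for 0.2 s.
3. the panel is back, hooked under the lip and flat (x of panel in the frame of seat between -0.008 and 0.008 m and y of panel in the frame of seat between -0.008 and 0.008 m and z of panel in the frame of seat between -0.004 and 0.004 m and angle between panel's own z axis and vertical below 0.04 rad and angle between the x axis of panel and the x axis of seat, either way round below 0.08 rad), for 0.2 s.
At the end, for the whole second after the job is handed in: Every jar stands upright on a well's floor (9 mm off centre at most); the panel lies flat on its seat (4 mm in height, 2 degrees, 8 mm in the plane), far edge under the lip; the wheel's nose is within 0.12 rad of the mark between the white lines; all is at rest (all of step 2 and all of step 3 and value of joint clamp_wheel between -0.12 and 0.12 rad and linear speed of each of jar_1, jar_2, jar_3, jar_4, panel below 0.02 m/s and velocity of joint clamp_wheel between -0.05 and 0.05 rad/s); the robot touches nothing.
It fails at once if a bystander is moved more than 5 cm (distance of any of tape_measure, label_roll, masking_tape, marker_blue, stapler, clip from where it was at the start of the episode above 0.05 m).
Of jar_1, jar_2, jar_3, jar_4 only 2 to 4 are there at a start; the rules pass over those that are not, and their reading is None.
At some moment in a run one of jar_1, jar_2, jar_3, jar_4 may be knocked a few centimetres aside while the robot is not near it.
Once in a run the grip may slacken for a moment while it holds something.
It also fails if it takes over 210 s, if anything falls off the work surface, if the arm or the gripper's body presses on something with over 40 N, if the wrist force passes 120 N, or if a joint passes its speed limit or range.

## Working session

There is one attempt and no reset: what is moved stays moved. The work goes in short steps, Python scripts to look and compute and a tool call to move; the robot and the scene stay as the last step left them, time stands still between calls to the robot, and variables do not carry over. Pictures are saved under pics/ and viewed, at most 14 in all, crops included, and the job is handed in when it is done.

Besides the shell and the picture viewer there is one more tool, called after "Emit:" by a JSON object that holds its "op" and its "data", one argument or row to a line. play_rows: Moves the arm, as the interface text tells. Shift numbers are shares of 0.05 m and turn numbers shares of 8 degrees, none past 1 either way. Its arguments: {"type":"object","properties":{"series":{"type":"array"},"force":{"type":"number"}},"required":["series"]}

```bash
mkdir -p pics; ls; cat > h.py <<'E'
import numpy as np, cv2
from scipy.spatial.transform import Rotation as R
from station import ctrl, imaging
def shot(n,f):
    d=imaging.get_image(n); cv2.imwrite(f'pics/{f}.png',d['color']); np.savez(f'pics/{f}.npz',**d); return d
def ray(d,u,v,z):
    E=np.array(d['extrinsics']); r=E[:3,:3]; c=-r.T@E[:3,3]
    w=r.T@np.array([(u-d['cx'])/d['fx'],(v-d['cy'])/d['fy'],1]); return c+w*(z-c[2])/w[2]
def proj(d,p):
    E=np.array(d['extrinsics']); q=E[:3,:3]@p+E[:3,3]; return q[0]/q[2]*d['fx']+d['cx'],q[1]/q[2]*d['fy']+d['cy']
E
python3 - <<'E'
from h import *
for n in('top','side'):
    d=shot(n,n+'0'); E=np.array(d['extrinsics']); print(n,d['fx'],-E[:3,:3].T@E[:3,3]); print(E[:3,:3].round(3))
o=ctrl.get_obs(); print({k:np.round(v,3) for k,v in o.items()})
E
```

```text
pics
top 440.1217823762434 [0.36164749 0.02453431 1.24284534]
[[-0.008 -1.    -0.004]
 [-0.986  0.009 -0.169]
 [ 0.169  0.003 -0.986]]
side 491.8753235110157 [0.15868689 0.42943904 1.1995976 ]
[[-0.717 -0.697 -0.011]
 [-0.605  0.63  -0.486]
 [ 0.346 -0.342 -0.874]]
{'t': np.float64(0.1), 'q': array([-1.466,  0.053,  1.614,  0.   ,  1.476, -0.119]), 'dq': array([ 0.   , -0.002, -0.003,  0.001, -0.   ,  0.   ]), 'effort': array([ 1.0000e-03, -3.9490e+01, -3.7137e+01, -0.0000e+00,  4.0000e-03,
        0.0000e+00]), 'tool_pos': array([ 0.139, -0.609,  0.23 ]), 'tool_rot': array([-3.12 , -0.351, -0.   ]), 'contact_force': array([-0.002, -0.049, -0.567]), 'wrist_torque': array([-0.04 ,  0.067, -0.032]), 'grip_force': np.float64(0.0), 'opening': np.float64(0.085)}
```

View pics/top0.png

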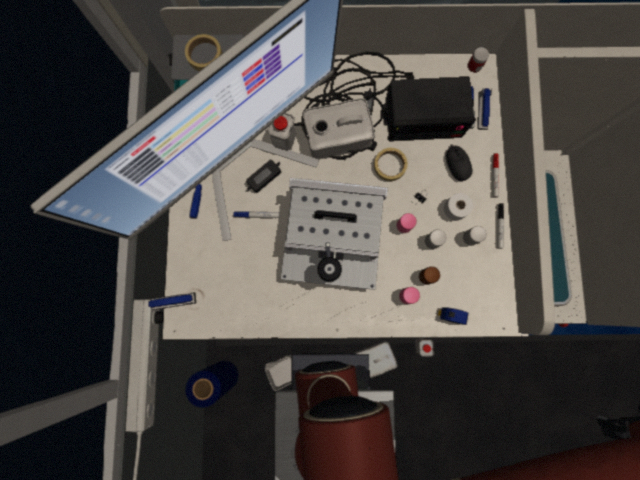

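View pics/side0.png

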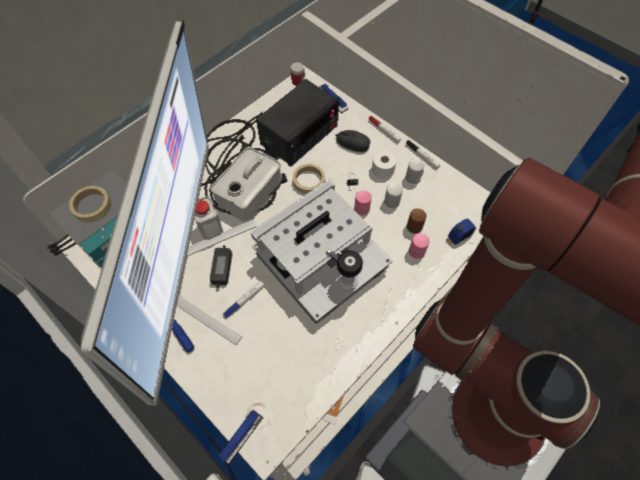

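```bash
python3 - <<'E'
import cv2,numpy as np
a=cv2.imread('pics/top0.png');b=cv2.imread('pics/side0.png')
x=cv2.resize(a[180:330,380:520],None,fx=4,fy=4,interpolation=3)[:,:]
y=cv2.resize(b[130:280,330:480],None,fx=4,fy=4,interpolation=3)
cv2.imwrite('pics/c1.png',cv2.resize(np.hstack([x[:,:],y]),(800,414)) if 0 else cv2.resize(np.hstack([x,y]),None,fx=.689,fy=.689))
z=cv2.resize(a[170:300,270:400],None,fx=4.6,fy=4.6,interpolation=3)
cv2.imwrite('pics/c2.png',z)
E
```

```text
(no output)
```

View pics/c1.png

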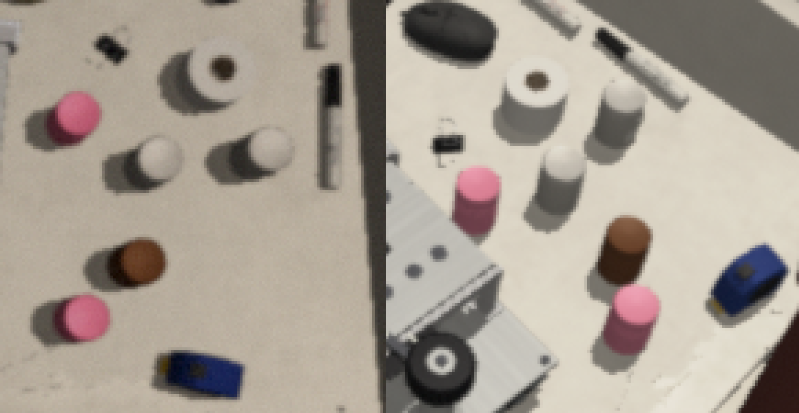

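View pics/c2.png

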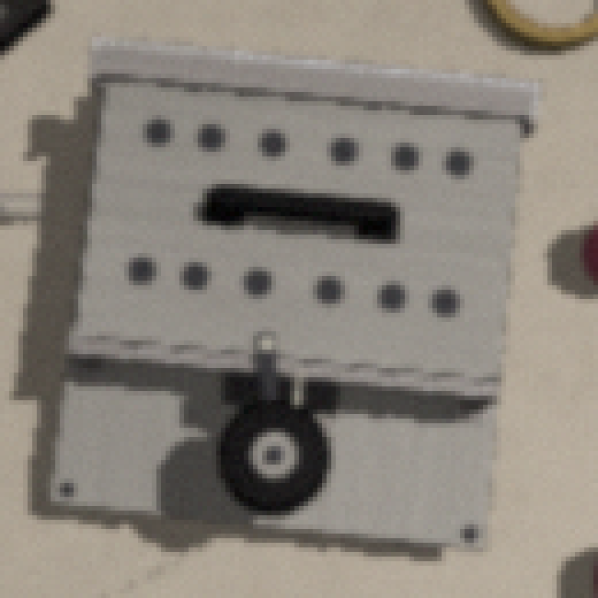

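```bash
python3 - <<'E'
from h import *
t=dict(np.load('pics/top0.npz'));s=dict(np.load('pics/side0.npz'))
def c(u,v,z): return ray(t,270+u/4.6,170+v/4.6,z)[:2].round(4)
H=[c(*p,.134) for p in((158,132),(458,163),(142,270),(445,302))]; print('holes',H,'mean',np.mean(H,0))
a=H[0]-H[1];b=H[2]-H[3];e=H[0]-H[2];g=H[1]-H[3]
print('yaw',[np.degrees(np.arctan2(-q[0],q[1])).round(2) for q in(a,b)],[np.degrees(np.arctan2(q[1],q[0])).round(2) for q in (e,g)])
print('wheel',c(274,455,.173),'nose',c(266,342,.143),'bolts',c(67,489,.06),c(470,534,.06))
print('handle',c(203,197,.171),c(398,212,.171))
print('jars top',ray(t,438,237.3,.066)[:2],ray(t,478.3,234.1,.066)[:2])
print('jars side',ray(s,393.9,189.1,.066)[:2],ray(s,416.4,164.5,.066)[:2])
for n,u,v,z in(('brown',430,273,.066),('pink1',407,221,.066),('pink2',411,295,.066),('roll',458,204,.05),('clip',420,196,.02),('markertip',234,214,.01),('mk2',278,214,.01),('ruler',225,238,0),('phone',250,190,.02),('stap',150,305,.03),('stapr',200,296,.02),('edge',170,337,0),('blue',197,217,0)): print(n,ray(t,u,v,z)[:2].round(3))
E
```

```text
holes [array([0.6518, 0.0744]), array([ 0.6323, -0.0943]), array([0.5727, 0.0834]), array([ 0.553, -0.085])] mean [ 0.60245  -0.005375]
yaw [np.float64(-6.59), np.float64(-6.67)] [np.float64(-6.49), np.float64(-6.69)]
wheel [0.4649 0.0114] nose [0.5301 0.0148] bolts [0.457  0.1311] [ 0.4288 -0.1034]
handle [0.6056 0.0484] [ 0.5963 -0.0572]
jars top [ 0.55852424 -0.28457157] [ 0.56634673 -0.3941816 ]
jars side [ 0.55855941 -0.28357685] [ 0.56688731 -0.39437582]
brown [ 0.462 -0.258]
pink1 [ 0.604 -0.202]
pink2 [ 0.404 -0.205]
roll [ 0.655 -0.349]
clip [ 0.686 -0.251]
markertip [0.641 0.282]
mk2 [0.64  0.156]
ruler [0.573 0.308]
phone [0.709 0.236]
stap [0.384 0.5  ]
stapr [0.408 0.368]
edge [0.297 0.452]
blue [0.635 0.391]
```

Emit:
{"op": "play_rows", "data": {
  "series": [
    [1,[0.65,-0.76,0],[0,0,0]],
    [1,[0.65,-0.76,0],[0,0,0]],
    [1,[0.65,-0.76,0],[0,0,0]],
    [1,[0.65,-0.76,0],[0,0,0]],
    [1,[0.65,-0.76,0],[0,0,0]],
    [1,[0.65,-0.76,0],[0,0,0]],
    [1,[0.65,-0.76,0],[0,0,0]]
  ],
  "force": 60
}}

```text
t: 0.98
tool_pos: [0.3018, -0.2979, 0.2308]
tool_rot: [-3.122, -0.35, 0.0]
contact_force: [0.2, -0.6, -0.3]
opening: 0.0856
grip_force: 0.0
```

Emit:
{"op": "play_rows", "data": {
  "series": [
    [1,[0.65,-0.76,0],[0,0,0]],
    [1,[0.65,-0.76,0],[0,0,0]],
    [1,[0.65,-0.76,0],[0,0,0]],
    [1,[0.65,-0.76,0],[0,0,0]],
    [1,[0.65,-0.76,0],[0,0,0]],
    [1,[0.65,-0.76,0],[0,0,0]],
    [1,[0.65,-0.76,0],[0,0,0]]
  ]
}}

```text
t: 1.85
tool_pos: [0.4646, 0.012, 0.231]
tool_rot: [3.122, 0.351, -0.0]
contact_force: [0.8, -0.3, 1.4]
opening: 0.0853
grip_force: 0.0
```

```bash
cat >> h.py <<'E'
YAW=np.radians(-6.6); C=np.array([.6025,-.0055])
def sh(x,y): c,s=np.cos(YAW),np.sin(YAW); return C+[x*c-y*s,x*s+y*c]
def Rt(psi,tilt=0):  # tool down, x at psi deg; tilt about tool x deg
    return R.from_euler('z',psi,degrees=True)*R.from_euler('x',180,degrees=True)*R.from_euler('x',tilt,degrees=True)
def to(x,y,z,psi,tilt=0):
    """shift (after turning) and turn, in row units, from the measured pose"""
    o=ctrl.get_obs(); r=R.from_rotvec(o['tool_rot']); g=Rt(psi,tilt)
    w=(r.inv()*g).as_rotvec()/np.radians(8); d=np.array([x,y,z])-o['tool_pos']
    print('turn',w.round(2),'shift in goal axes',(g.inv().apply(d)/.05).round(2),'in present axes',(r.inv().apply(d)/.05).round(2))
def st():
    o=ctrl.get_obs(); r=R.from_rotvec(o['tool_rot']).as_matrix(); p=o['tool_pos']
    c,s=np.cos(YAW),np.sin(YAW); d=p[:2]-C
    print('t',round(float(o['t']),2),'pos',p.round(4),'shaker xy',[round(float(c*d[0]+s*d[1]),4),round(float(-s*d[0]+c*d[1]),4)],'psi',np.degrees(np.arctan2(r[1,0],r[0,0])).round(2),'z',r[:,2].round(3),'F',o['contact_force'].round(1),'open',round(float(o['opening']),4),'grip',round(float(o['grip_force']),1))
E
python3 -c "
from h import *
st(); to(*sh(-.138,0),.146,12.8)"
```

```text
t 1.85 pos [0.4646 0.012  0.231 ] shaker xy [-0.139, 0.0015] psi 12.84 z [-0. -0. -1.] F [ 0.8 -0.3  1.4] open 0.0853 grip 0.0
turn [0.   0.   0.01] shift in goal axes [0.01 0.04 1.7 ] in present axes [0.01 0.04 1.7 ]
```

Excellent. Lower, pinch, turn 60° anticlockwise.

Emit:
{"op": "play_rows", "data": {
  "series": [
    [1,[0,0.02,0.6],[0,0,0]],
    [1,[0,0.02,0.6],[0,0,0]],
    [1,[0,0,0.5],[0,0,0]],
    [1,[0,0,0],[0,0,0]],
    [0.3,[0,0,0],[0,0,0]],
    [0.3,[0,0,0],[0,0,0]],
    [0.3,[0,0,0],[0,0,0]],
    [0.3,[0,0,0],[0,0,0]]
  ],
  "force": 40
}}

```text
t: 2.85
tool_pos: [0.4652, 0.0116, 0.1491]
tool_rot: [-3.114, -0.35, -0.003]
contact_force: [-4.9, 12.4, 6.3]
opening: 0.0584
grip_force: 44.7
```

Emit:
{"op": "play_rows", "data": {
  "series": [
    [0.3,[0,0,0],[0,0,-0.6]],
    [0.3,[0,0,0],[0,0,-1]],
    [0.3,[0,0,0],[0,0,-1]],
    [0.3,[0,0,0],[0,0,-1]],
    [0.3,[0,0,0],[0,0,-1]],
    [0.3,[0,0,0],[0,0,-1]],
    [0.3,[0,0,0],[0,0,-1]],
    [0.3,[0,0,0],[0,0,-1]]
  ]
}}

```text
t: 3.85
tool_pos: [0.4652, 0.0115, 0.1492]
tool_rot: [-2.506, -1.885, -0.009]
contact_force: [-1.9, 11.3, 6.6]
opening: 0.0582
grip_force: 44.7
```

```bash
python3 -c "
from h import *
st(); to(*sh(-.138,0),.225,83.4); d=shot('top','t1'); cv2.imwrite('pics/t1c.png',cv2.resize(d['color'][150:310,250:410],None,fx=3.5,fy=3.5,interpolation=3))"
```

```text
t 3.85 pos [0.4652 0.0115 0.1492] shaker xy [-0.1384, 0.0011] psi 73.89 z [ 0.001  0.008 -1.   ] F [-1.9 11.3  6.6] open 0.0582 grip 44.7
turn [-0.01 -0.06 -1.19] shift in goal axes [-0.02  0.01 -1.52] in present axes [-0.01  0.01 -1.52]
```

View pics/t1c.png

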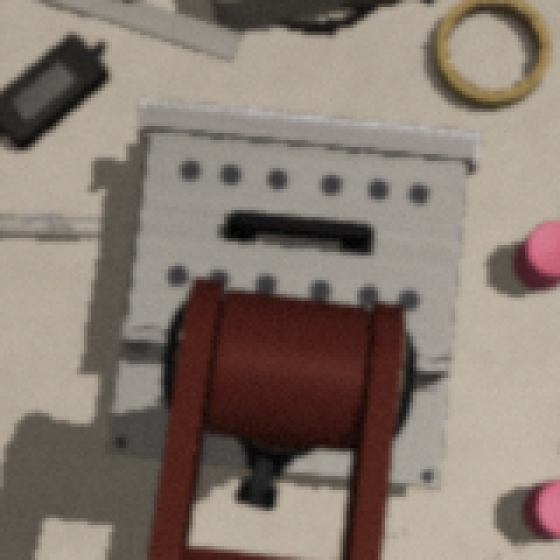

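Emit:
{"op": "play_rows", "data": {
  "series": [
    [1,[0,0,0],[0,0,0]],
    [1,[0,0,0],[0,0,0]],
    [1,[0,0,-0.5],[0,0,0]],
    [1,[0,0,-1],[0,0,0]],
    [1,[0,0,0],[0,0,-0.6]],
    [1,[0,1,0],[0,0,-0.6]],
    [1,[0,1,0],[0,0,0]],
    [1,[0,0.76,0],[0,0,0]]
  ],
  "force": 60
}}

```text
t: 4.9
tool_pos: [0.603, -0.0129, 0.2216]
tool_rot: [2.349, 2.085, 0.0]
contact_force: [-0.6, -0.6, -0.4]
opening: 0.0853
grip_force: 0.0
```

```bash
python3 -c "
from h import *
st(); to(*sh(0,0),.142,83.4); d=shot('side','s1'); cv2.imwrite('pics/s1c.png',cv2.resize(d['color'][170:330,240:400],None,fx=3.5,fy=3.5,interpolation=3))"
```

```text
t 4.9 pos [ 0.603  -0.0129  0.2216] shaker xy [0.0013, -0.0073] psi 83.17 z [ 0.001 -0.001 -1.   ] F [-0.6 -0.6 -0.4] open 0.0853 grip 0.0
turn [ 0.01  0.   -0.03] shift in goal axes [ 0.15 -0.03  1.59] in present axes [ 0.15 -0.03  1.59]
```

View pics/s1c.png

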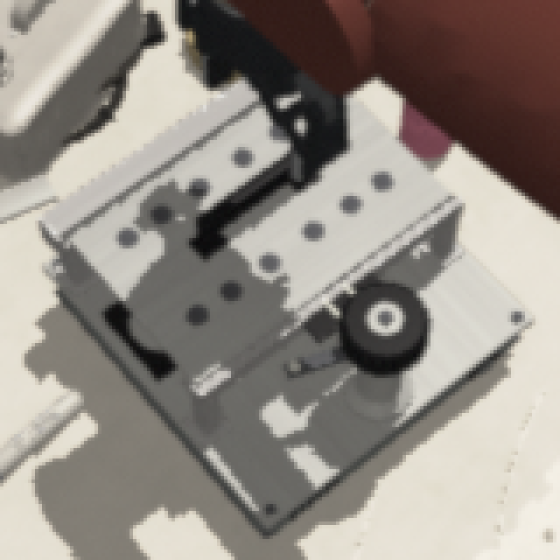

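Emit:
{"op": "play_rows", "data": {
  "series": [
    [1,[0.15,-0.03,0],[0,0,-0.03]],
    [1,[0,0,0.6],[0,0,0]],
    [1,[0,0,0.6],[0,0,0]],
    [1,[0,0,0.36],[0,0,0]],
    [0,[0,0,0],[0,0,0]],
    [0,[0,0,0],[0,0,0]],
    [0,[0,0,0],[0,0,0]],
    [0,[0,0,0],[0,0,0]]
  ],
  "force": 90
}}

```text
t: 5.95
tool_pos: [0.6014, -0.0046, 0.1446]
tool_rot: [2.343, 2.09, 0.003]
contact_force: [1.8, -0.9, 0.3]
opening: 0.0121
grip_force: 0.0
```

```bash
python3 -c "
from h import *
st()
import numpy as np
g=Rt(83.4);p0=ctrl.get_obs()['tool_pos']"
```

```text
t 5.95 pos [ 0.6014 -0.0046  0.1446] shaker xy [-0.0012, 0.0008] psi 83.46 z [ 0.003 -0.    -1.   ] F [ 1.8 -0.9  0.3] open 0.0121 grip 0.0
```

Emit:
{"op": "play_rows", "data": {
  "series": [
    [0,[0,0,0],[0,0,0]],
    [0,[0,0,0],[0,0,0]],
    [0,[0,0.02,-0.12],[0.46,0,0]],
    [0,[0.0,0.02,-0.1],[0.46,0,0]],
    [0,[0,0.02,-0.1],[0.46,0,0]],
    [0,[0,0,0],[0,0,0]],
    [0,[0,0,0],[0,0,0]]
  ]
}}

```text
t: 6.82
tool_pos: [0.6051, -0.005, 0.159]
tool_rot: [-2.235, -1.993, 0.19]
contact_force: [3.1, -0.5, 1.8]
opening: 0.0102
grip_force: 89.0
```

```bash
python3 -c "
from h import *
st();to(*sh(-.002+.0042,0),.1446+.016,83.4,11)"
```

```text
t 6.83 pos [ 0.6051 -0.005   0.159 ] shaker xy [0.0025, 0.0008] psi 83.46 z [-0.187  0.021 -0.982] F [ 3.1 -0.5  1.8] open 0.0102 grip 89.0
turn [0.02 0.   0.01] shift in goal axes [-0.02 -0.01 -0.03] in present axes [-0.02 -0.01 -0.03]
```

Emit:
{"op": "play_rows", "data": {
  "series": [
    [0,[0,-0.11,0.02],[0,0,0]],
    [0,[0,-0.12,0.02],[0,0,0]],
    [0,[0,-0.12,0.02],[0,0,0]],
    [0,[0,0,0],[0,0,0]],
    [0,[0,-0.06,-0.3],[0,0,0]],
    [0,[0,-0.19,-0.98],[0,0,0]],
    [0,[0,-0.12,-0.6],[0,0,0]],
    [0,[0,0,0],[-1,0,0]]
  ]
}}

```text
t: 7.82
tool_pos: [0.5896, -0.0034, 0.2598]
tool_rot: [-2.32, -2.069, 0.045]
contact_force: [0.5, 0.3, -3.3]
opening: 0.0106
grip_force: 88.6
```

```bash
python3 -c "
from h import *
st();to(.425,.25,.06,173.4,0);shot('top','t2')
t=dict(np.load('pics/top0.npz'))
for u,v in((195,297),(200,292),(193,305),(180,300)): print(ray(t,u,v,.02)[:2].round(3))
for y in (.17,.25,.33): print(proj(t,np.array([.305,y,0])))
g=np.load('pics/t2.npz')['color']; cv2.imwrite('pics/t2c.png',cv2.resize(g[130:350,140:400],None,fx=3,fy=2.7,interpolation=3))"
```

```text
t 7.83 pos [ 0.5896 -0.0034  0.2598] shaker xy [-0.013, 0.0006] psi 83.45 z [-0.043  0.005 -0.999] F [ 0.5  0.3 -3.3] open 0.0106 grip 88.6
turn [ -0.25  -0.24 -11.24] shift in goal axes [3.85 4.66 4.  ] in present axes [ 4.66 -3.67  4.16]
[0.405 0.381]
[0.419 0.368]
[0.384 0.386]
[0.397 0.422]
(np.float64(272.0816135483856), np.float64(333.2238820325262))
(np.float64(243.13691328347522), np.float64(333.46169783095877))
(np.float64(214.20248239156504), np.float64(333.69942925404393))
```

View pics/t2c.png

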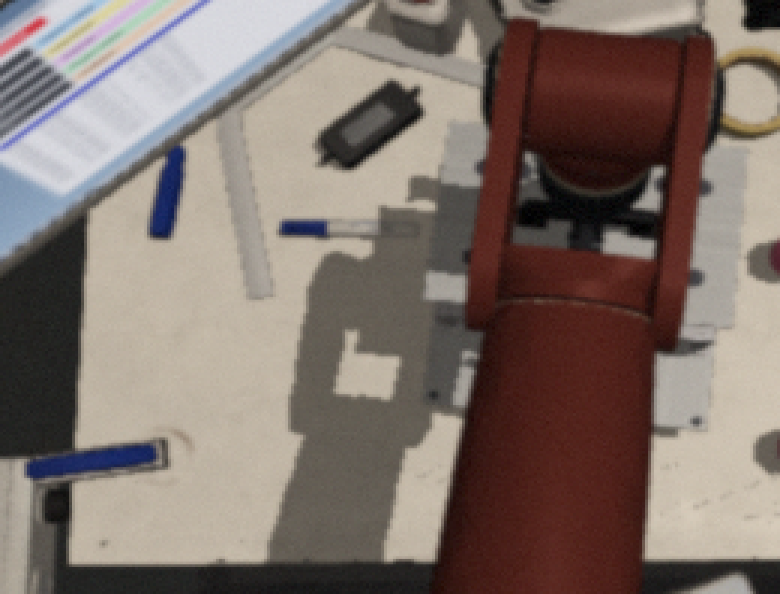

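Emit:
{"op": "play_rows", "data": {
  "series": [
    [0,[0,0,0],[-0.31,0,0]],
    [0,[0.78,-0.61,0],[0,0,0]],
    [0,[0.78,-0.61,0],[0,0,0]],
    [0,[0.78,-0.61,0],[0,0,0]],
    [0,[0.78,-0.61,0],[0,0,0]],
    [0,[0.78,-0.61,0],[0,0,0]],
    [0,[0.78,-0.61,0],[0,0,0]],
    [0,[0,0,0],[0,0,-1]]
  ]
}}

```text
t: 8.88
tool_pos: [0.4293, 0.2528, 0.2575]
tool_rot: [-2.177, -2.252, 0.012]
contact_force: [0.3, 0.7, -3.5]
opening: 0.01
grip_force: 91.4
```

Emit:
{"op": "play_rows", "data": {
  "series": [
    [0,[0,0,0],[0,0,-1]],
    [0,[0,0,0],[0,0,-1]],
    [0,[0,0,0],[0,0,-1]],
    [0,[0,0,0],[0,0,-1]],
    [0,[0,0,0],[0,0,-1]],
    [0,[0,0,0],[0,0,-1]],
    [0,[0,0,0],[0,0,-1]],
    [0,[0,0,0],[0,0,-1]]
  ]
}}

```text
t: 9.88
tool_pos: [0.4311, 0.2503, 0.2574]
tool_rot: [-0.658, -3.06, 0.004]
contact_force: [-0.1, 0.1, -3.4]
opening: 0.0103
grip_force: 91.4
```

Emit:
{"op": "play_rows", "data": {
  "series": [
    [0,[0,0,0],[0,0,-1]],
    [0,[0,0,0],[0,0,-1]],
    [0,[0,0,0],[0,0,-1]],
    [0,[0,0,0.8],[0,0,0]],
    [0,[0,0,1],[0,0,0]],
    [0,[0,0,1],[0,0,0]],
    [0,[0,0,0],[0,0,0]]
  ]
}}

```text
t: 10.75
tool_pos: [0.4262, 0.2491, 0.1126]
tool_rot: [-0.015, -3.12, 0.005]
contact_force: [-0.5, -0.0, -3.6]
opening: 0.0101
grip_force: 91.1
```

```bash
python3 -c "
from h import *
st();to(.425,.25,.017,179.5,0)
d=shot('top','t3');g=d['color']; cv2.imwrite('pics/t3c.png',cv2.resize(g[130:350,140:400],None,fx=3,fy=2.7,interpolation=3))"
```

```text
t 10.75 pos [0.4262 0.2491 0.1126] shaker xy [-0.2043, 0.2327] psi 179.46 z [-0.021 -0.003 -1.   ] F [-0.5 -0.  -3.6] open 0.0101 grip 91.1
turn [-0.03 -0.15 -0.  ] shift in goal axes [0.03 0.02 1.91] in present axes [-0.02  0.02  1.91]
```

View pics/t3c.png

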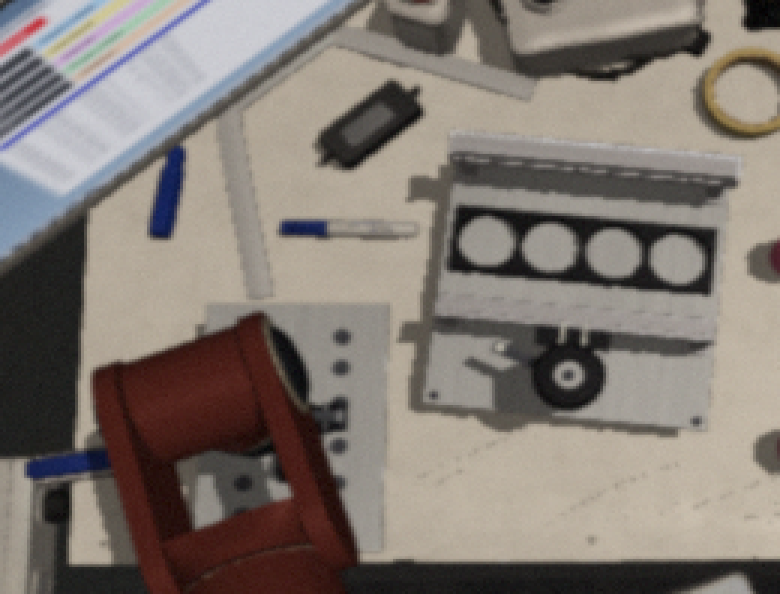

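Emit:
{"op": "play_rows", "data": {
  "series": [
    [0,[0,0,0],[-0.03,-0.15,0]],
    [0,[0,0,0.7],[0,0,0]],
    [0,[0,0,0.7],[0,0,0]],
    [0,[0,0,0.45],[0,0,0]],
    [0,[0,0,0.06],[0,0,0]],
    [0,[0,0,0.02],[0,0,0]],
    [0,[0,0,0],[0,0,0]]
  ]
}}

```text
t: 11.68
tool_pos: [0.4328, 0.2518, 0.0227]
tool_rot: [0.015, 3.127, 0.01]
contact_force: [0.4, 0.6, -2.9]
opening: 0.0098
grip_force: 91.1
```

```bash
python3 -c "
from h import *
st()
d=dict(np.load('pics/t3.npz'))
for i,(u,v) in enumerate(((677,260),(612,254),(549,248),(487,242))): print(ray(d,140+u/3,130+v/2.7,.067)[:2].round(4), sh(0,-.087+.058*i).round(4))"
```

```text
t 11.68 pos [0.4328 0.2518 0.0227] shaker xy [-0.1982, 0.2361] psi 179.46 z [ 0.015  0.006 -1.   ] F [ 0.4  0.6 -2.9] open 0.0098 grip 91.1
[ 0.5905 -0.0894] [ 0.5925 -0.0919]
[ 0.5972 -0.0305] [ 0.5992 -0.0343]
[0.6039 0.0266] [0.6058 0.0233]
[0.6106 0.083 ] [0.6125 0.0809]
```

Emit:
{"op": "play_rows", "data": {
  "series": [
    [0,[0,0,0.06],[0.03,0.1,0]],
    [0,[0,0,0.04],[0,0,0]],
    [0,[0,0,0.02],[0,0,0]],
    [0,[0,0,0.02],[0,0,0]],
    [0,[0,0,0],[0,0,0]]
  ]
}}

```text
t: 12.3
tool_pos: [0.4318, 0.2514, 0.0158]
tool_rot: [-0.014, -3.139, -0.001]
contact_force: [-6.3, -2.6, 12.3]
opening: 0.0105
grip_force: 93.8
```

```bash
python3 - <<'E'
from h import *
st()
d=dict(np.load('pics/t3.npz')); g=cv2.cvtColor(d['color'],cv2.COLOR_BGR2GRAY)
sub=cv2.resize(g[195:245,285:385],None,fx=8,fy=8,interpolation=cv2.INTER_CUBIC)
_,b=cv2.threshold(sub,0,255,cv2.THRESH_OTSU)
n,l,s,c=cv2.connectedComponentsWithStats(b)
for i in range(1,n):
    if 4000<s[i,4]<14000:
        u,v=285+(c[i,0]+.5)/8-.5,195+(c[i,1]+.5)/8-.5; print(s[i,2:]/8,(u,v),[ray(d,u,v,z)[:2].round(4) for z in(.06,.074)])
E
```

```text
t 12.3 pos [0.4318 0.2514 0.0158] shaker xy [-0.1991, 0.2355] psi 179.48 z [-0.003  0.001 -1.   ] F [-6.3 -2.6 12.3] open 0.0105 grip 93.8
```

Emit:
{"op": "play_rows", "data": {
  "series": [
    [1,[0,0,0],[0,0,0]],
    [1,[0,0,0],[0,0,0]],
    [1,[0,0,0],[0,0,0]],
    [1,[0,0,-0.4],[0,0,0]],
    [1,[0,0,-1],[0,0,0]],
    [1,[0,0,-1],[0,0,0]],
    [1,[0,0,-1],[0,0,0]],
    [1,[0,0,-1],[0,0,0]]
  ]
}}

```text
t: 13.3
tool_pos: [0.4316, 0.2508, 0.235]
tool_rot: [-0.015, -3.139, -0.002]
contact_force: [1.5, -0.3, 0.2]
opening: 0.0851
grip_force: 0.0
```

Emit:
{"op": "play_rows", "data": {
  "series": [
    [1,[0,0,0],[0,0,1]],
    [1,[0,0,0],[0,0,1]],
    [1,[0,0,0],[0,0,1]],
    [1,[0,0,0],[0,0,1]],
    [1,[0,0,0],[0,0,1]],
    [1,[0,0,0],[0,0,1]],
    [1,[0,0,0],[0,0,1]],
    [1,[0,0,0],[0,0,1]]
  ]
}}

```text
t: 14.3
tool_pos: [0.4317, 0.2509, 0.2332]
tool_rot: [-1.682, -2.65, 0.002]
contact_force: [-0.1, -1.5, -0.5]
opening: 0.0854
grip_force: 0.0
```

Emit:
{"op": "play_rows", "data": {
  "series": [
    [1,[0,0,0],[0,0,1]],
    [1,[0,0,0],[0,0,1]],
    [1,[0,0,0],[0,0,1]],
    [1,[0,0,0],[0,0,1]],
    [1,[-0.8,0.1,0],[0,0,0]],
    [1,[-0.8,0.1,0],[0,0,0]],
    [1,[-0.8,0.1,0],[0,0,0]]
  ]
}}

```text
t: 15.18
tool_pos: [0.4329, 0.1289, 0.2332]
tool_rot: [-2.342, -2.09, 0.002]
contact_force: [0.4, 0.8, 0.2]
opening: 0.0858
grip_force: 0.0
```

```bash
python3 - <<'E'
from h import *
st(); to(.5585,-.284,.015,83.4)
d=dict(np.load('pics/t3.npz')); g=cv2.cvtColor(d['color'],cv2.COLOR_BGR2GRAY)
sub=cv2.resize(g[195:245,285:385],None,fx=8,fy=8,interpolation=cv2.INTER_CUBIC)
_,b=cv2.threshold(sub,0,255,cv2.THRESH_OTSU)
n,l,s,c=cv2.connectedComponentsWithStats(b)
for i in range(1,n):
    if 8000<s[i,4]<40000:
        u,v=285+(c[i,0]+.5)/8-.5,195+(c[i,1]+.5)/8-.5; print(s[i,2:]/8,(u,v),[ray(d,u,v,z)[:2].round(4) for z in(.06,.074)])
d=shot('top','t4');cv2.imwrite('pics/t4c.png',cv2.resize(d['color'][150:350,200:520],None,fx=2.5,fy=2.5,interpolation=3))
E
```

```text
t 15.18 pos [0.4329 0.1289 0.2332] shaker xy [-0.184, 0.114] psi 83.5 z [-0.003  0.001 -1.   ] F [0.4 0.8 0.2] open 0.0858 grip 0.0
turn [-0.02 -0.    0.01] shift in goal axes [-7.91  3.45  4.36] in present axes [-7.92  3.44  4.35]
[  18.375   17.875 2011.75 ] (np.float64(301.83617341866534), np.float64(219.10261588169504)) [array([0.6135, 0.0847]), array([0.6105, 0.084 ])]
[  18.375   17.625 2013.625] (np.float64(322.8777042336582), np.float64(221.2655231547582)) [array([0.6069, 0.0269]), array([0.604 , 0.0269])]
[  18.125   17.625 2033.125] (np.float64(344.12861589302184), np.float64(223.38234322164158)) [array([ 0.6005, -0.0312]), array([ 0.5977, -0.0306])]
[  17.875   18.25  2025.375] (np.float64(365.18977581312106), np.float64(225.73514549774734)) [array([ 0.5934, -0.0888]), array([ 0.5907, -0.0874])]
```

View pics/t4c.png

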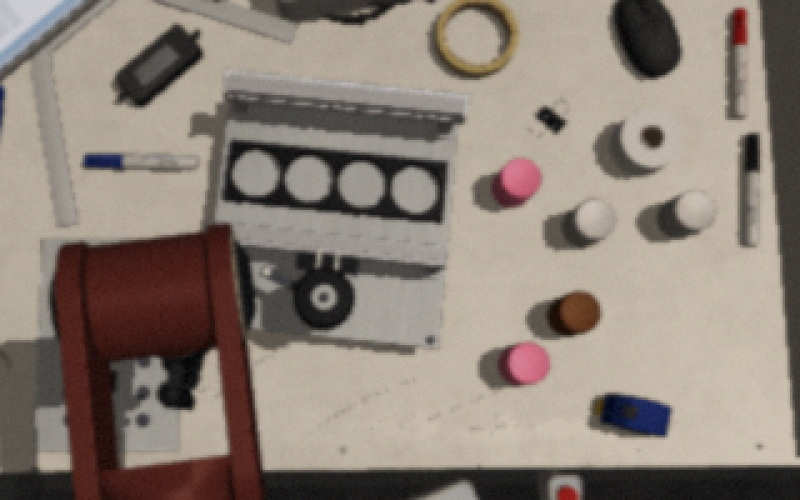

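Emit:
{"op": "play_rows", "data": {
  "series": [
    [1,[-0.9,0.39,0],[0,0,0]],
    [1,[-0.9,0.39,0],[0,0,0]],
    [1,[-0.9,0.39,0],[0,0,0]],
    [1,[-0.9,0.39,0],[0,0,0]],
    [1,[-0.9,0.39,0],[0,0,0]],
    [1,[-0.9,0.39,0],[0,0,0]],
    [1,[-0.9,0.39,0],[0,0,0]],
    [1,[-0.9,0.39,0],[0,0,0]]
  ]
}}

```text
t: 16.23
tool_pos: [0.5473, -0.247, 0.2324]
tool_rot: [-2.343, -2.089, 0.002]
contact_force: [0.3, 0.3, 0.1]
opening: 0.0855
grip_force: 0.0
```

Emit:
{"op": "play_rows", "data": {
  "series": [
    [1,[-0.7,0.32,0],[0,0,0]],
    [1,[0,0,1],[0,0,0]],
    [1,[0,0,1],[0,0,0]],
    [1,[0,0,0],[0,0,0]]
  ]
}}

```text
t: 16.73
tool_pos: [0.5554, -0.2799, 0.1268]
tool_rot: [-2.335, -2.082, 0.007]
contact_force: [-0.7, 0.5, -0.1]
opening: 0.0858
grip_force: 0.0
```

```bash
sed -i 's/C=np.array.*/C=np.array([.602,-.003])/' h.py; python3 - <<'E'
from h import *
st(); to(.5585,-.284,.015,83.4)
d=shot('side','s2');cv2.imwrite('pics/s2c.png',cv2.resize(d['color'][110:270,330:490],None,fx=3.5,fy=3.5,interpolation=3))
E
```

```text
t 16.73 pos [ 0.5554 -0.2799  0.1268] shaker xy [-0.0144, -0.2804] psi 83.44 z [-0.012  0.007 -1.   ] F [-0.7  0.5 -0.1] open 0.0858 grip 0.0
turn [-0.09 -0.04  0.01] shift in goal axes [-0.07  0.07  2.24] in present axes [-0.09  0.1   2.23]
```

View pics/s2c.png

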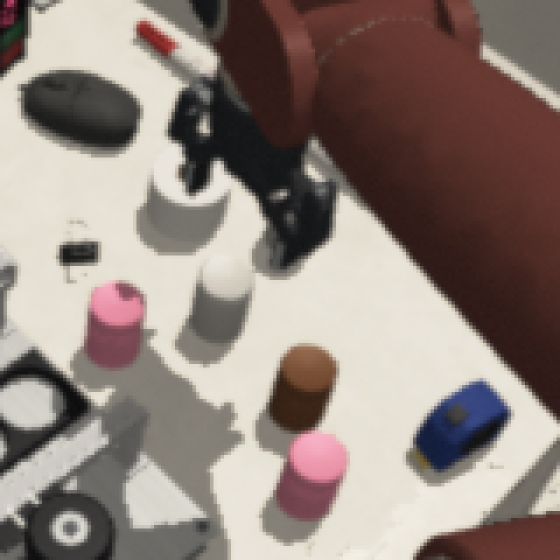

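Emit:
{"op": "play_rows", "data": {
  "series": [
    [1,[-0.08,0.09,0.4],[-0.07,-0.03,0]],
    [1,[0,0,0.8],[0,0,0]],
    [1,[0,0,0.8],[0,0,0]],
    [1,[0,0,0.23],[0,0,0]],
    [1,[0,0,0],[0,0,0]]
  ],
  "force": 40
}}

```text
t: 17.4
tool_pos: [0.5643, -0.2873, 0.0229]
tool_rot: [2.337, 2.085, 0.004]
contact_force: [0.4, 0.4, 0.2]
opening: 0.0854
grip_force: 0.0
```

```bash
python3 - <<'E'
from h import *
st(); to(.5585,-.284,.015,83.4)
d=shot('side','s3');o=ctrl.get_obs();print(proj(d,o['tool_pos']))
cv2.imwrite('pics/s3c.png',cv2.resize(d['color'][140:240,340:440],None,fx=5.5,fy=5.5,interpolation=3))
E
```

```text
t 17.4 pos [ 0.5643 -0.2873  0.0229] shaker xy [-0.0048, -0.2868] psi 83.47 z [ 0.008 -0.005 -1.   ] F [0.4 0.4 0.2] open 0.0854 grip 0.0
turn [0.06 0.03 0.01] shift in goal axes [ 0.05 -0.12  0.16] in present axes [ 0.05 -0.12  0.16]
(np.float64(391.19995991782514), np.float64(195.43205091097872))
```

View pics/s3c.png

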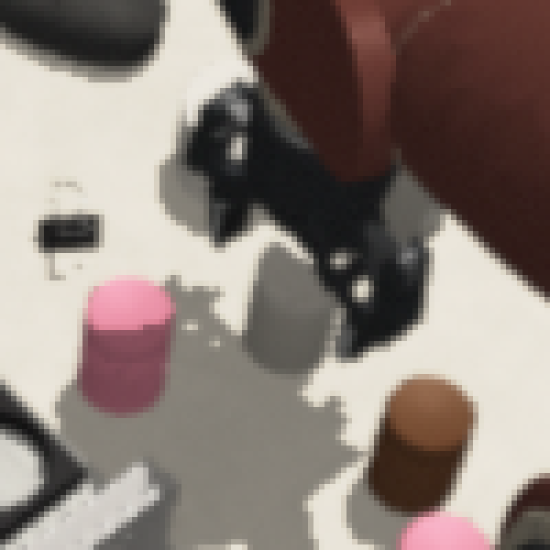

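Emit:
{"op": "play_rows", "data": {
  "series": [
    [1,[0.05,-0.1,0.14],[0.06,0.03,0]],
    [1,[0,0,0],[0,0,0]],
    [0.3,[0,0,0],[0,0,0]],
    [0.3,[0,0,0],[0,0,0]],
    [0.3,[0,0,0],[0,0,0]],
    [0.3,[0,0,0],[0,0,0]]
  ],
  "force": 40
}}

```text
t: 18.2
tool_pos: [0.559, -0.284, 0.0146]
tool_rot: [-2.344, -2.091, 0.0]
contact_force: [-0.6, 0.2, 2.7]
opening: 0.0448
grip_force: 41.4
```

```bash
python3 - <<'E'
from h import *
st(); to(.5585,-.284,.015,83.4); to(*sh(0,-.029),.2,83.4)
E
```

```text
t 18.2 pos [ 0.559  -0.284   0.0146] shaker xy [-0.0105, -0.2841] psi 83.46 z [-0.001  0.    -1.   ] F [-0.6  0.2  2.7] open 0.0448 grip 41.4
turn [-0.01 -0.    0.01] shift in goal axes [-0.   -0.01 -0.01] in present axes [-0.   -0.01 -0.01]
turn [-0.01 -0.    0.01] shift in goal axes [ 5.1   0.21 -3.71] in present axes [ 5.1   0.21 -3.71]
```

Emit:
{"op": "play_rows", "data": {
  "series": [
    [0.3,[0,0,-0.7],[0,0,0]],
    [0.3,[0,0,-1],[0,0,0]],
    [0.3,[0,0,-1],[0,0,0]],
    [0.3,[0,0,-1],[0,0,0]],
    [0.3,[0.7,0.03,0],[0,0,0]],
    [0.3,[0.9,0.03,0],[0,0,0]],
    [0.3,[0.9,0.05,0],[0,0,0]],
    [0.3,[0.9,0.05,0],[0,0,0]]
  ]
}}

```text
t: 19.2
tool_pos: [0.5858, -0.1144, 0.1983]
tool_rot: [-2.343, -2.089, 0.002]
contact_force: [0.4, -0.3, -1.9]
opening: 0.0445
grip_force: 41.6
```

Emit:
{"op": "play_rows", "data": {
  "series": [
    [0.3,[0.9,0.03,0],[0,0,0]],
    [0.3,[0.8,0.02,0],[0,0,0]],
    [0.3,[0,0,0],[0,0,0]],
    [0.3,[0,0,0],[0,0,0]],
    [0.3,[0,0,0],[0,0,0]]
  ]
}}

```text
t: 19.82
tool_pos: [0.5981, -0.0328, 0.1989]
tool_rot: [-2.345, -2.088, 0.001]
contact_force: [0.2, 0.2, -1.3]
opening: 0.045
grip_force: 41.6
```

```bash
python3 - <<'E'
from h import *
st(); to(*sh(0,-.029),.077,83.4)
E
```

```text
t 19.82 pos [ 0.5981 -0.0328  0.1989] shaker xy [-0.0005, -0.03] psi 83.38 z [-0.002  0.001 -1.   ] F [ 0.2  0.2 -1.3] open 0.045 grip 41.6
turn [-0.01 -0.   -0.  ] shift in goal axes [0.02 0.01 2.44] in present axes [0.02 0.01 2.44]
```

Emit:
{"op": "play_rows", "data": {
  "series": [
    [0.3,[0.02,0.01,0.5],[0,0,0]],
    [0.3,[0,0,0.7],[0,0,0]],
    [0.3,[0,0,0.6],[0,0,0]],
    [0.3,[0,0,0.25],[0,0,0]],
    [0.3,[0,0,0.15],[0,0,0]],
    [0.3,[0,0,0.1],[0,0,0]],
    [0.3,[0,0,0.1],[0,0,0]],
    [0.3,[0,0,0.05],[0,0,0]]
  ]
}}

```text
t: 20.82
tool_pos: [0.5991, -0.0307, 0.0771]
tool_rot: [-2.344, -2.091, -0.0]
contact_force: [0.0, -1.1, -1.8]
opening: 0.0448
grip_force: 41.6
```

```bash
python3 - <<'E'
from h import *
st(); to(*sh(0,-.029),.0746,83.4)
E
```

```text
t 20.82 pos [ 0.5991 -0.0307  0.0771] shaker xy [0.0003, -0.0279] psi 83.47 z [-0.001  0.001 -1.   ] F [ 0.  -1.1 -1.8] open 0.0448 grip 41.6
turn [-0.01 -0.    0.01] shift in goal axes [-0.02 -0.01  0.05] in present axes [-0.02 -0.01  0.05]
```

Emit:
{"op": "play_rows", "data": {
  "series": [
    [0.3,[0,0,0.05],[0,0,0]],
    [0.3,[0,0,0],[0,0,0]],
    [0.75,[0,0,0],[0,0,0]],
    [0.75,[0,0,0],[0,0,0]],
    [0.75,[0,0,-0.3],[0,0,0]],
    [0.75,[0,0,-0.8],[0,0,0]],
    [0.75,[0,0,-1],[0,0,0]],
    [1,[0,0,-0.6],[0,0,0]]
  ]
}}

```text
t: 21.82
tool_pos: [0.6003, -0.0311, 0.2141]
tool_rot: [2.342, 2.089, 0.005]
contact_force: [0.1, 1.3, -0.7]
opening: 0.0797
grip_force: 0.0
```

Emit:
{"op": "play_rows", "data": {
  "series": [
    [1,[-0.9,0,0],[0,0,0]],
    [1,[-0.9,0,0],[0,0,0]],
    [1,[-0.9,0,0],[0,0,0]],
    [1,[-0.9,0,0],[0,0,0]],
    [1,[0,0,0],[0,0,0]]
  ]
}}

```text
t: 22.45
tool_pos: [0.5782, -0.2125, 0.2105]
tool_rot: [2.349, 2.086, -0.0]
contact_force: [-0.2, 0.6, -0.5]
opening: 0.0854
grip_force: 0.0
```

```bash
python3 - <<'E'
from h import *
st(); to(.5665,-.394,.015,83.4)
d=shot('top','t5');s=shot('side','s5')
a=cv2.resize(d['color'][170:300,270:510],(480,260),interpolation=3);b=cv2.resize(s['color'][120:280,250:440],(475,400),interpolation=3)
cv2.imwrite('pics/m5.png',np.hstack([cv2.copyMakeBorder(a,0,140,0,0,0),b])[:, :800] if 0 else cv2.resize(np.hstack([cv2.copyMakeBorder(a,0,140,0,0,0),b]),(800,335)))
E
```

```text
t 22.45 pos [ 0.5782 -0.2125  0.2105] shaker xy [0.0005, -0.2108] psi 83.23 z [-0. -0. -1.] F [-0.2  0.6 -0.5] open 0.0854 grip 0.0
turn [ 0.    0.   -0.02] shift in goal axes [-3.63  0.18  3.91] in present axes [-3.63  0.19  3.91]
```

View pics/m5.png

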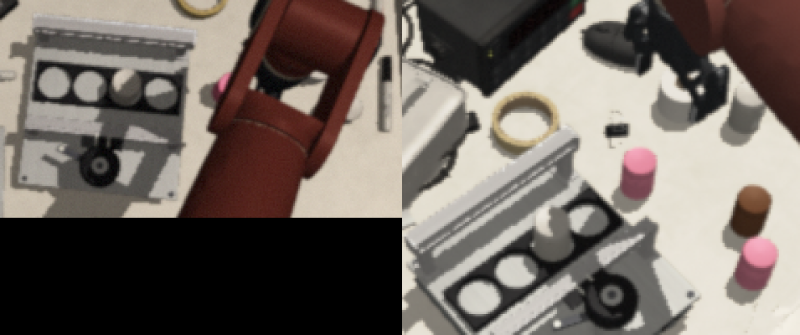

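Emit:
{"op": "play_rows", "data": {
  "series": [
    [1,[-0.9,0.05,0],[0,0,0]],
    [1,[-0.9,0.05,0],[0,0,0]],
    [1,[-0.9,0.05,0],[0,0,0]],
    [1,[-0.9,0.04,0],[0,0,0]],
    [1,[0,0,0.9],[0,0,0]],
    [1,[0,0,0.9],[0,0,0]],
    [1,[0,0,0],[0,0,0]],
    [1,[0,0,0],[0,0,0]]
  ]
}}

```text
t: 23.55
tool_pos: [0.5686, -0.3892, 0.1212]
tool_rot: [2.342, 2.092, 0.0]
contact_force: [-0.5, 0.3, -0.1]
opening: 0.0855
grip_force: 0.0
```

```bash
python3 - <<'E'
from h import *
st(); to(.5665,-.394,.015,83.4)
E
```

```text
t 23.55 pos [ 0.5686 -0.3892  0.1212] shaker xy [0.0112, -0.3875] psi 83.54 z [ 0.001 -0.001 -1.   ] F [-0.5  0.3 -0.1] open 0.0855 grip 0.0
turn [0.01 0.   0.02] shift in goal axes [-0.1  -0.03  2.12] in present axes [-0.1  -0.03  2.12]
```

Emit:
{"op": "play_rows", "data": {
  "series": [
    [1,[-0.1,-0.03,0.5],[0,0,0]],
    [1,[0,0,0.8],[0,0,0]],
    [1,[0,0,0.6],[0,0,0]],
    [1,[0,0,0.22],[0,0,0]],
    [1,[0,0,0],[0,0,0]],
    [1,[0,0,0],[0,0,0]]
  ]
}}

```text
t: 24.3
tool_pos: [0.5666, -0.3954, 0.0158]
tool_rot: [2.342, 2.09, 0.0]
contact_force: [0.1, -0.9, 0.2]
opening: 0.0854
grip_force: 0.0
```

Emit:
{"op": "play_rows", "data": {
  "series": [
    [0.3,[0,0,0],[0,0,0]],
    [0.3,[0,0,0],[0,0,0]],
    [0.3,[0,0,0],[0,0,0]],
    [0.3,[0,0,0],[0,0,0]],
    [0.3,[0,0,0],[0,0,0]]
  ],
  "force": 40
}}

```text
t: 24.92
tool_pos: [0.5657, -0.3948, 0.0142]
tool_rot: [2.344, 2.091, -0.0]
contact_force: [-0.6, -0.3, 5.6]
opening: 0.0444
grip_force: 41.6
```

```bash
python3 - <<'E'
from h import *
st(); to(.5665,-.394,.015,83.4); to(*sh(0,-.087),.2,83.4)
E
```

```text
t 24.93 pos [ 0.5657 -0.3948  0.0142] shaker xy [0.009, -0.3933] psi 83.46 z [ 0. -0. -1.] F [-0.6 -0.3  5.6] open 0.0444 grip 41.6
turn [0.   0.   0.01] shift in goal axes [ 0.02  0.01 -0.02] in present axes [ 0.02  0.01 -0.02]
turn [0.   0.   0.01] shift in goal axes [ 6.13 -0.18 -3.72] in present axes [ 6.13 -0.17 -3.72]
```

Emit:
{"op": "play_rows", "data": {
  "series": [
    [0.3,[0,0,-0.7],[0,0,0]],
    [0.3,[0,0,-1],[0,0,0]],
    [0.3,[0,0,-1],[0,0,0]],
    [0.3,[0,0,-1],[0,0,0]],
    [0.3,[0.7,-0.02,0],[0,0,0]],
    [0.3,[0.9,-0.03,0],[0,0,0]],
    [0.3,[0.9,-0.03,0],[0,0,0]],
    [0.3,[0.9,-0.03,0],[0,0,0]]
  ]
}}

```text
t: 25.92
tool_pos: [0.5783, -0.2231, 0.1965]
tool_rot: [-2.342, -2.088, 0.002]
contact_force: [0.5, -0.2, -2.5]
opening: 0.0444
grip_force: 41.5
```

Emit:
{"op": "play_rows", "data": {
  "series": [
    [0.3,[0.9,-0.03,0],[0,0,0]],
    [0.3,[0.9,-0.02,0],[0,0,0]],
    [0.3,[0.9,-0.02,0],[0,0,0]],
    [0.3,[0,0,0],[0,0,0]],
    [0.3,[0,0,0],[0,0,0]],
    [0.3,[0,0,0],[0,0,0]]
  ]
}}

```text
t: 26.68
tool_pos: [0.5908, -0.0914, 0.1977]
tool_rot: [-2.344, -2.088, 0.002]
contact_force: [-0.5, -0.6, -1.2]
opening: 0.0446
grip_force: 41.5
```

```bash
python3 - <<'E'
from h import *
st(); to(*sh(0,-.087),.0742,83.4)
E
```

```text
t 26.68 pos [ 0.5908 -0.0914  0.1977] shaker xy [-0.001, -0.0891] psi 83.38 z [-0.002  0.001 -1.   ] F [-0.5 -0.6 -1.2] open 0.0446 grip 41.5
turn [-0.02 -0.   -0.  ] shift in goal axes [0.04 0.02 2.47] in present axes [0.04 0.02 2.47]
```

Emit:
{"op": "play_rows", "data": {
  "series": [
    [0.3,[0.03,0.02,0.5],[0,0,0]],
    [0.3,[0,0,0.7],[0,0,0]],
    [0.3,[0,0,0.6],[0,0,0]],
    [0.3,[0,0,0.25],[0,0,0]],
    [0.3,[0,0,0.15],[0,0,0]],
    [0.3,[0,0,0.1],[0,0,0]],
    [0.3,[0,0,0.1],[0,0,0]],
    [0.3,[0,0,0.05],[0,0,0]]
  ]
}}

```text
t: 27.68
tool_pos: [0.5924, -0.0889, 0.0761]
tool_rot: [-2.344, -2.091, 0.0]
contact_force: [0.3, 0.4, -2.1]
opening: 0.0443
grip_force: 41.5
```

```bash
python3 - <<'E'
from h import *
st(); to(*sh(0,-.087),.0742,83.4)
E
```

```text
t 27.68 pos [ 0.5924 -0.0889  0.0761] shaker xy [0.0003, -0.0864] psi 83.46 z [-0.001  0.001 -1.   ] F [ 0.3  0.4 -2.1] open 0.0443 grip 41.5
turn [-0.01 -0.    0.01] shift in goal axes [-0.01 -0.01  0.04] in present axes [-0.01 -0.01  0.04]
```

Emit:
{"op": "play_rows", "data": {
  "series": [
    [0.3,[0,0,0.04],[0,0,0]],
    [0.3,[0,0,0],[0,0,0]],
    [0.75,[0,0,0],[0,0,0]],
    [0.75,[0,0,0],[0,0,0]],
    [0.75,[0,0,-0.3],[0,0,0]],
    [0.75,[0,0,-0.8],[0,0,0]],
    [0.75,[0,0,-1],[0,0,0]],
    [1,[0,0,-1],[0,0,0]]
  ]
}}

```text
t: 28.68
tool_pos: [0.5923, -0.089, 0.2315]
tool_rot: [-2.344, -2.091, -0.0]
contact_force: [-0.6, -0.5, -0.7]
opening: 0.0799
grip_force: 0.0
```

Emit:
{"op": "play_rows", "data": {
  "series": [
    [1,[0.8,-0.55,0],[0,0,0]],
    [1,[0.8,-0.55,0],[0,0,0]],
    [1,[0.8,-0.55,0],[0,0,0]],
    [1,[0.8,-0.55,0],[0,0,0]],
    [1,[0.8,-0.55,0],[0,0,0]],
    [1,[0.8,-0.55,0],[0,0,0]],
    [1,[0.8,-0.55,0],[0,0,0]],
    [1,[0.8,-0.4,0],[0,0,0]]
  ]
}}

```text
t: 29.68
tool_pos: [0.4168, 0.2545, 0.2309]
tool_rot: [-2.344, -2.091, -0.003]
contact_force: [-0.2, -0.1, 1.1]
opening: 0.085
grip_force: 0.0
```

Emit:
{"op": "play_rows", "data": {
  "series": [
    [1,[0,0,0],[0,0,-1]],
    [1,[0,0,0],[0,0,-1]],
    [1,[0,0,0],[0,0,-1]],
    [1,[0,0,0],[0,0,-1]],
    [1,[0,0,0],[0,0,-1]],
    [1,[0,0,0],[0,0,-1]],
    [1,[0,0,0],[0,0,-1]],
    [1,[0,0,0],[0,0,-1]]
  ]
}}

```text
t: 30.68
tool_pos: [0.4178, 0.2532, 0.2306]
tool_rot: [-0.873, -3.018, -0.002]
contact_force: [0.6, 0.5, -0.2]
opening: 0.0855
grip_force: 0.0
```

Emit:
{"op": "play_rows", "data": {
  "series": [
    [1,[0,0,0],[0,0,-1]],
    [1,[0,0,0],[0,0,-1]],
    [1,[0,0,0],[0,0,-1]],
    [1,[0,0,0],[0,0,-1]],
    [1,[0,0,0],[0,0,0]]
  ]
}}

```text
t: 31.3
tool_pos: [0.4178, 0.2532, 0.2304]
tool_rot: [0.017, 3.141, 0.002]
contact_force: [0.8, -1.0, 0.3]
opening: 0.0855
grip_force: 0.0
```

```bash
python3 - <<'E'
from h import *
st(); to(.4318,.2514,.0158,179.48)
d=shot('top','t6')
cv2.imwrite('pics/m6.png',cv2.resize(d['color'][170:350,190:510],None,fx=2.5,fy=2.5,interpolation=3))
E
```

```text
t 31.3 pos [0.4178 0.2532 0.2304] shaker xy [-0.2124, 0.2333] psi 179.37 z [ 0.     0.001 -1.   ] F [ 0.8 -1.   0.3] open 0.0855 grip 0.0
turn [ 0.01  0.   -0.01] shift in goal axes [-0.28 -0.03  4.29] in present axes [-0.28 -0.04  4.29]
```

View pics/m6.png

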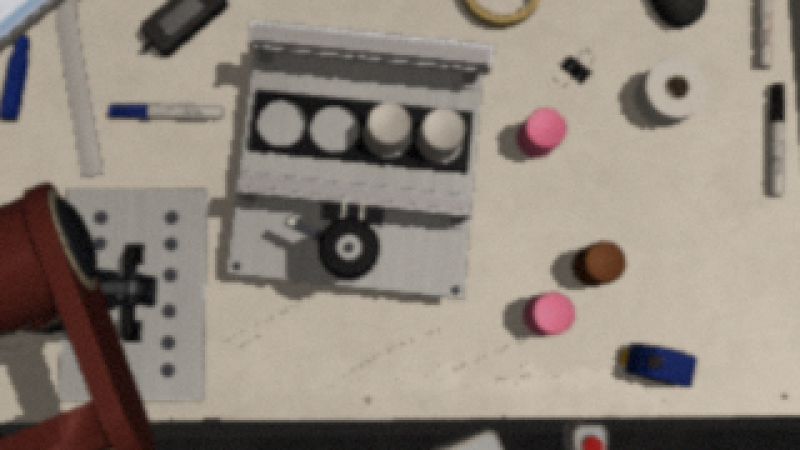

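Emit:
{"op": "play_rows", "data": {
  "series": [
    [1,[-0.28,-0.03,1],[0,0,-0.01]],
    [1,[0,0,1],[0,0,0]],
    [1,[0,0,1],[0,0,0]],
    [1,[0,0,0.9],[0,0,0]],
    [1,[0,0,0.36],[0,0,0]],
    [1,[0,0,0],[0,0,0]],
    [1,[0,0,0],[0,0,0]]
  ],
  "force": 90
}}

```text
t: 32.22
tool_pos: [0.4331, 0.2524, 0.0185]
tool_rot: [0.013, 3.139, 0.004]
contact_force: [0.0, -0.9, 0.0]
opening: 0.0858
grip_force: 0.0
```

```bash
python3 - <<'E'
from h import *
st(); to(.4318,.2514,.0158,179.48)
E
```

```text
t 32.23 pos [0.4331 0.2524 0.0185] shaker xy [-0.1971, 0.2343] psi 179.52 z [ 0.002  0.002 -1.   ] F [ 0.  -0.9  0. ] open 0.0858 grip 0.0
turn [0.02 0.02 0.  ] shift in goal axes [ 0.03 -0.02  0.05] in present axes [ 0.03 -0.02  0.05]
```

Close, lift straight up, then turn back clockwise.

Emit:
{"op": "play_rows", "data": {
  "series": [
    [1,[0.03,0,0.04],[0,0,0]],
    [0,[0,0,0],[0,0,0]],
    [0,[0,0,0],[0,0,0]],
    [0,[0,0,0],[0,0,0]],
    [0,[0,0,0],[0,0,0]],
    [0,[0,0,0],[0,0,0]],
    [0,[0,0,0],[0,0,0]],
    [0,[0,0,0],[0,0,0]]
  ],
  "force": 90
}}

```text
t: 33.22
tool_pos: [0.43, 0.2517, 0.0145]
tool_rot: [-0.012, -3.14, -0.001]
contact_force: [-1.0, -0.2, 3.1]
opening: 0.0106
grip_force: 88.6
```

```bash
python3 - <<'E'
from h import *
st()
E
```

```text
t 33.23 pos [0.43   0.2517 0.0145] shaker xy [-0.2001, 0.2333] psi 179.55 z [-0.001  0.001 -1.   ] F [-1.  -0.2  3.1] open 0.0106 grip 88.6
```

Emit:
{"op": "play_rows", "data": {
  "series": [
    [0,[0,0,-0.5],[0,0,0]],
    [0,[0,0,-0.9],[0,0,0]],
    [0,[0,0,-1],[0,0,0]],
    [0,[0,0,-1],[0,0,0]],
    [0,[0,0,-1],[0,0,0]],
    [0,[0,0,-0.6],[0,0,0]],
    [0,[0,0,0],[0,0,0]]
  ]
}}

```text
t: 34.1
tool_pos: [0.4311, 0.252, 0.2662]
tool_rot: [0.012, 3.139, 0.004]
contact_force: [-0.5, -0.1, -3.7]
opening: 0.0107
grip_force: 88.4
```

Emit:
{"op": "play_rows", "data": {
  "series": [
    [0,[0,0,0],[0,0,1]],
    [0,[0,0,0],[0,0,1]],
    [0,[0,0,0],[0,0,1]],
    [0,[0,0,0],[0,0,1]],
    [0,[0,0,0],[0,0,1]],
    [0,[0,0,0],[0,0,1]],
    [0,[0,0,0],[0,0,1]],
    [0,[0,0,0],[0,0,1]]
  ]
}}

```text
t: 35.1
tool_pos: [0.4288, 0.251, 0.2602]
tool_rot: [-1.679, -2.649, 0.007]
contact_force: [-0.7, -0.0, -3.0]
opening: 0.0105
grip_force: 88.2
```

Emit:
{"op": "play_rows", "data": {
  "series": [
    [0,[0,0,0],[0,0,1]],
    [0,[0,0,0],[0,0,1]],
    [0,[0,0,0],[0,0,1]],
    [0,[0,0,0],[0,0,1]],
    [0,[0,0,0],[0,0,0]],
    [0,[0,0,0],[0,0,0]]
  ]
}}

```text
t: 35.85
tool_pos: [0.4295, 0.2512, 0.2623]
tool_rot: [-2.339, -2.093, 0.005]
contact_force: [-0.6, -0.2, -3.4]
opening: 0.0105
grip_force: 88.2
```

```bash
python3 - <<'E'
from h import *
st(); to(*sh(-.024,0),.255,83.46)
E
```

```text
t 35.85 pos [0.4295 0.2512 0.2623] shaker xy [-0.2006, 0.2327] psi 83.65 z [-0.004 -0.    -1.   ] F [-0.6 -0.2 -3.4] open 0.0105 grip 88.2
turn [-0.03  0.    0.02] shift in goal axes [-4.66  3.53  0.15] in present axes [-4.67  3.51  0.13]
```

Emit:
{"op": "play_rows", "data": {
  "series": [
    [0,[-0.77,0.6,0],[0,0,0]],
    [0,[-0.77,0.6,0],[0,0,0]],
    [0,[-0.77,0.6,0],[0,0,0]],
    [0,[-0.77,0.6,0],[0,0,0]],
    [0,[-0.77,0.6,0],[0,0,0]],
    [0,[-0.77,0.6,0],[0,0,0]],
    [0,[0,0,0],[0.7,0,0]],
    [0,[0,0,0],[0.65,0,0.02]]
  ]
}}

```text
t: 36.85
tool_pos: [0.5832, 0.0009, 0.2632]
tool_rot: [-2.233, -1.989, 0.192]
contact_force: [-0.1, -0.2, -2.5]
opening: 0.0105
grip_force: 88.5
```

Emit:
{"op": "play_rows", "data": {
  "series": [
    [0,[0,0,0],[0,0,0]],
    [0,[0,0,0],[0,0,0]],
    [0,[0,0,0],[0,0,0]]
  ]
}}

```text
t: 37.22
tool_pos: [0.5827, 0.002, 0.2641]
tool_rot: [-2.235, -1.993, 0.188]
contact_force: [0.4, 0.3, -2.2]
opening: 0.0106
grip_force: 88.7
```

```bash
python3 - <<'E'
from h import *
st(); to(*sh(-.0132,.0016),.19,83.46,11)
E
```

```text
t 37.23 pos [0.5827 0.002  0.2641] shaker xy [-0.0198, 0.0027] psi 83.42 z [-0.186  0.022 -0.982] F [ 0.4  0.3 -2.2] open 0.0106 grip 88.7
turn [ 0.02 -0.   -0.  ] shift in goal axes [-0.02  0.41  1.43] in present axes [-0.02  0.41  1.43]
```

Emit:
{"op": "play_rows", "data": {
  "series": [
    [0,[-0.02,0.2,0.7],[0,0,0]],
    [0,[0,0.2,0.7],[0,0,0]],
    [0,[0,0,0],[0,0,0]],
    [0,[0,0,0],[0,0,0]],
    [0,[0,0,0],[0,0,0]]
  ]
}}

```text
t: 37.85
tool_pos: [0.5905, -0.0001, 0.194]
tool_rot: [-2.238, -1.994, 0.185]
contact_force: [0.9, -0.1, -2.3]
opening: 0.0103
grip_force: 88.5
```

```bash
python3 - <<'E'
from h import *
st(); to(*sh(-.0132,.0016),.1595,83.46,11)
E
```

```text
t 37.85 pos [ 5.905e-01 -1.000e-04  1.940e-01] shaker xy [-0.0118, 0.0016] psi 83.39 z [-0.183  0.022 -0.983] F [ 0.9 -0.1 -2.3] open 0.0103 grip 88.5
turn [ 0.05 -0.   -0.01] shift in goal axes [0.   0.1  0.68] in present axes [0.   0.1  0.68]
```

Emit:
{"op": "play_rows", "data": {
  "series": [
    [0,[0,0.04,0.3],[0.04,0,0]],
    [0,[0,0.04,0.25],[0,0,0]],
    [0,[0,0.02,0.11],[0,0,0]],
    [0,[0,0,0],[0,0,0]],
    [0,[0,0,0],[0,0,0]],
    [0,[0,0,0],[0,0,0]]
  ]
}}

```text
t: 38.6
tool_pos: [0.5883, 0.0001, 0.1586]
tool_rot: [-2.233, -1.989, 0.194]
contact_force: [-0.5, -0.0, -3.2]
opening: 0.0104
grip_force: 88.8
```

```bash
python3 - <<'E'
from h import *
st(); to(*sh(-.0132,.0016),.1595,83.46,11);to(*sh(.0038,.0016),.1595,83.46,11)
d=shot('side','s7')
cv2.imwrite('pics/m7.png',cv2.resize(d['color'][150:310,220:400],None,fx=4,fy=3.7,interpolation=3))
E
```

```text
t 38.6 pos [5.883e-01 1.000e-04 1.586e-01] shaker xy [-0.014, 0.0015] psi 83.38 z [-0.192  0.023 -0.981] F [-0.5 -0.  -3.2] open 0.0104 grip 88.8
turn [-0.02 -0.   -0.01] shift in goal axes [ 0.    0.01 -0.02] in present axes [ 0.    0.01 -0.02]
turn [-0.02 -0.   -0.01] shift in goal axes [ 0.    0.35 -0.09] in present axes [ 0.    0.35 -0.09]
```

Emit:
{"op": "play_rows", "data": {
  "series": [
    [0,[0,0.09,-0.03],[0,0,0]],
    [0,[0,0.09,-0.02],[0,0,0]],
    [0,[0,0.09,-0.02],[0,0,0]],
    [0,[0,0.08,-0.02],[0,0,0]],
    [0,[0,0,0],[0,0,0]],
    [0,[0,0,0],[0,0,0]]
  ]
}}

```text
t: 39.4
tool_pos: [0.6063, -0.002, 0.1591]
tool_rot: [-2.233, -1.989, 0.194]
contact_force: [0.6, 0.7, -3.5]
opening: 0.0107
grip_force: 90.0
```

```bash
python3 - <<'E'
from h import *
st(); to(*sh(.0038,.0016),.1595,83.46,11)
E
```

```text
t 39.4 pos [ 0.6063 -0.002   0.1591] shaker xy [0.0042, 0.0015] psi 83.38 z [-0.192  0.023 -0.981] F [ 0.6  0.7 -3.5] open 0.0107 grip 90.0
turn [-0.02 -0.   -0.01] shift in goal axes [ 0.   -0.01 -0.01] in present axes [ 0.   -0.01 -0.01]
```

Emit:
{"op": "play_rows", "data": {
  "series": [
    [0,[0,-0.016,0.1],[-0.46,0,0]],
    [0,[0,-0.015,0.1],[-0.46,0,0]],
    [0,[0,0,0],[0,0,0]],
    [0,[0,0,0],[0,0,0]]
  ]
}}

```text
t: 39.9
tool_pos: [0.6031, -0.0016, 0.1497]
tool_rot: [-2.308, -2.055, 0.069]
contact_force: [-0.6, 0.3, -4.1]
opening: 0.0107
grip_force: 90.0
```

Emit:
{"op": "play_rows", "data": {
  "series": [
    [0,[0,-0.015,0.1],[-0.46,0,0]],
    [0,[0,0,0],[0,0,0]],
    [0,[0,0,0],[0,0,0]],
    [0,[0,0,0],[0,0,0]]
  ]
}}

```text
t: 40.4
tool_pos: [0.6021, -0.0015, 0.1447]
tool_rot: [-2.344, -2.088, 0.003]
contact_force: [-0.9, -0.3, -2.5]
opening: 0.01
grip_force: 90.0
```

```bash
python3 - <<'E'
from h import *
st(); to(*sh(-.0004,.0016),.1435,83.46,0)
E
```

```text
t 40.4 pos [ 0.6021 -0.0015  0.1447] shaker xy [-0.0001, 0.0015] psi 83.38 z [-0.003  0.001 -1.   ] F [-0.9 -0.3 -2.5] open 0.01 grip 90.0
turn [-0.02 -0.   -0.01] shift in goal axes [ 0.   -0.01  0.02] in present axes [ 0.   -0.01  0.02]
```

Emit:
{"op": "play_rows", "data": {
  "series": [
    [0,[0,0,0.02],[-0.02,0,0]],
    [0,[0,0,0.02],[0,0,0]],
    [0,[0,0,0],[0,0,0]],
    [0,[0,0,0],[0,0,0]]
  ]
}}

```text
t: 40.9
tool_pos: [0.602, -0.0015, 0.1435]
tool_rot: [2.345, 2.089, 0.001]
contact_force: [-2.3, 0.6, 4.1]
opening: 0.0104
grip_force: 91.3
```

```bash
python3 - <<'E'
from h import *
st()
E
```

```text
t 40.9 pos [ 0.602  -0.0015  0.1435] shaker xy [-0.0001, 0.0015] psi 83.38 z [ 0.001  0.    -1.   ] F [-2.3  0.6  4.1] open 0.0104 grip 91.3
```

Emit:
{"op": "play_rows", "data": {
  "series": [
    [1,[0,0,0],[0,0,0]],
    [1,[0,0,0],[0,0,0]],
    [1,[0,0,0],[0,0,0]],
    [1,[0,0,-0.4],[0,0,0]],
    [1,[0,0,-1],[0,0,0]],
    [1,[0,0,-0.4],[0,0,0]],
    [1,[0,-1,0],[0,0,0]],
    [1,[0,-1,0],[0,0,0]]
  ]
}}

```text
t: 41.9
tool_pos: [0.5015, 0.0101, 0.2331]
tool_rot: [2.346, 2.089, 0.001]
contact_force: [-0.7, 0.1, 0.9]
opening: 0.0851
grip_force: 0.0
```

```bash
python3 - <<'E'
from h import *
st(); to(*sh(-.138,.0005),.147,83.46,0)
d=dict(np.load('pics/t6.npz'))
w=ray(d,330,268.8,.173)[:2]; n=ray(d,306.8,258.4,.143)[:2]; m=w-C; c,s=np.cos(YAW),np.sin(YAW)
print(w,'wheel shaker',c*m[0]+s*m[1],-s*m[0]+c*m[1]); v=n-w; print(np.hypot(*v),np.degrees(np.arctan2(v[1],v[0])-YAW))
E
```

```text
t 41.9 pos [0.5015 0.0101 0.2331] shaker xy [-0.1013, 0.0015] psi 83.38 z [ 0.001  0.    -1.   ] F [-0.7  0.1  0.9] open 0.0851 grip 0.0
turn [ 0.   -0.   -0.01] shift in goal axes [-0.02 -0.73  1.72] in present axes [-0.02 -0.73  1.72]
[0.46518854 0.01034857] wheel shaker -0.13743902233062183 -0.0024646130900821527
0.06480102986248946 69.41320352025747
```

Emit:
{"op": "play_rows", "data": {
  "series": [
    [1,[-0.03,-0.73,0],[0,0,0]],
    [1,[0,0,0.6],[0,0,0]],
    [1,[0,0,0.6],[0,0,0]],
    [1,[0,0,0.5],[0,0,0]],
    [1,[0,0,0],[0,0,0]],
    [1,[0,0,0],[0,0,0]]
  ],
  "force": 40
}}

```text
t: 42.65
tool_pos: [0.4665, 0.0127, 0.1487]
tool_rot: [2.345, 2.089, 0.002]
contact_force: [-0.6, 0.2, 0.4]
opening: 0.0856
grip_force: 0.0
```

Emit:
{"op": "play_rows", "data": {
  "series": [
    [0.3,[0,0,0],[0,0,0]],
    [0.3,[0,0,0],[0,0,0]],
    [0.3,[0,0,0],[0,0,0]],
    [0.3,[0,0,0],[0,0,0]],
    [0.3,[0,0,0],[0,0,0]]
  ]
}}

```text
t: 43.28
tool_pos: [0.4655, 0.0129, 0.1494]
tool_rot: [-2.345, -2.089, 0.001]
contact_force: [-6.7, -0.1, 7.4]
opening: 0.0583
grip_force: 42.5
```

```bash
python3 - <<'E'
from h import *
st()
E
```

```text
t 43.27 pos [0.4655 0.0129 0.1494] shaker xy [-0.1374, 0.0001] psi 83.39 z [-0.001  0.    -1.   ] F [-6.7 -0.1  7.4] open 0.0583 grip 42.5
```

Turn 70° clockwise (8.75 units), release, lift and clear.

Emit:
{"op": "play_rows", "data": {
  "series": [
    [0.3,[0,0,0],[0,0,1]],
    [0.3,[0,0,0],[0,0,1]],
    [0.3,[0,0,0],[0,0,1]],
    [0.3,[0,0,0],[0,0,1]],
    [0.3,[0,0,0],[0,0,1]],
    [0.3,[0,0,0],[0,0,1]],
    [0.3,[0,0,0],[0,0,1]],
    [0.3,[0,0,0],[0,0,1]]
  ]
}}

```text
t: 44.28
tool_pos: [0.4665, 0.0121, 0.1495]
tool_rot: [3.096, 0.522, 0.002]
contact_force: [-2.3, -3.1, 5.2]
opening: 0.0585
grip_force: 42.2
```

Emit:
{"op": "play_rows", "data": {
  "series": [
    [0.3,[0,0,0],[0,0,0.75]],
    [0.3,[0,0,0],[0,0,0]],
    [0.3,[0,0,0],[0,0,0]],
    [1,[0,0,0],[0,0,0]],
    [1,[0,0,0],[0,0,0]],
    [1,[0,0,0],[0,0,0]],
    [1,[0,0,-0.5],[0,0,0]],
    [1,[0,0,-1],[0,0,0]]
  ]
}}

```text
t: 45.28
tool_pos: [0.4641, 0.0131, 0.2204]
tool_rot: [-3.118, -0.366, 0.009]
contact_force: [1.4, 0.2, 0.5]
opening: 0.0856
grip_force: 0.0
```

Emit:
{"op": "play_rows", "data": {
  "series": [
    [1,[0,1,-0.3],[0,0,0]],
    [1,[0,1,0],[0,0,0]],
    [1,[0,1,0],[0,0,0]],
    [1,[0,1,0],[0,0,0]],
    [1,[0,1,0],[0,0,0]],
    [1,[0,1,0],[0,0,0]],
    [1,[0,0,0],[0,0,0]],
    [1,[0,0,0],[0,0,0]]
  ]
}}

```text
t: 46.28
tool_pos: [0.5351, -0.2786, 0.2369]
tool_rot: [-3.119, -0.366, 0.001]
contact_force: [-0.6, -0.4, 1.9]
opening: 0.0856
grip_force: 0.0
```

```bash
python3 - <<'E'
from h import *
st()
d=shot('top','t8');s=shot('side','s8')
a=cv2.resize(d['color'][170:300,270:400],(560,560),interpolation=3);b=cv2.resize(s['color'][170:310,250:310+0],(240,560),interpolation=3)
cv2.imwrite('pics/m8.png',a)
E
```

```text
t 46.27 pos [ 0.5351 -0.2786  0.2369] shaker xy [-0.0348, -0.2814] psi 13.38 z [-0.001  0.001 -1.   ] F [-0.6 -0.4  1.9] open 0.0856 grip 0.0
```

View pics/m8.png

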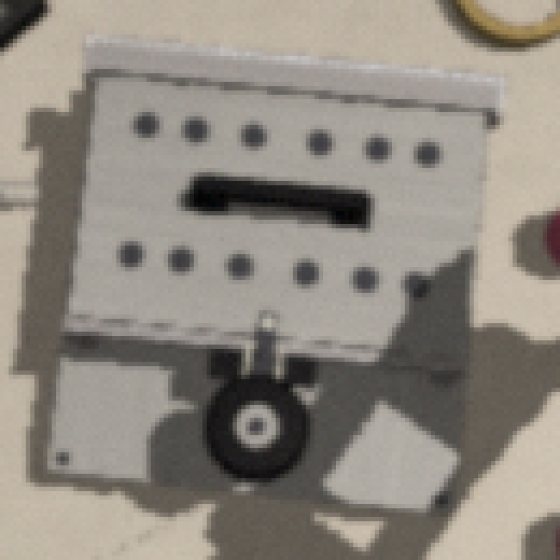

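```bash
python3 - <<'E'
from h import *
d=dict(np.load('pics/t8.npz')); k=560/130
f=lambda u,v,z: ray(d,270+u/k,170+v/k,z)[:2]
n=f(267,316,.143); w=f(256,426,.173)
for q in (w,sh(-.138,0),np.array([.465,.012])): v=n-q; print(np.hypot(*v),np.degrees(np.arctan2(v[1],v[0])-YAW))
m=(f(248,362,.13)+f(283,365,.13))/2;v=n-m;print('vs lines',np.degrees(np.arctan2(v[1],v[0])-YAW),v)
H=[f(*p,.134) for p in((147,124),(428,153),(131,254),(418,285))];print(np.mean(H,0))
E
```

```text
0.06794833678175666 0.25125978603503557
0.06814004617053886 -0.6781671672081572
0.06795141063066094 0.033132504088000884
vs lines 4.465713775126281 [ 0.0263953  -0.00098369]
[ 0.60182879 -0.00498722]
```

```bash
python3 -c "
from station import ctrl
print(ctrl.finish_job())"
```

```text
the job is handed in; nothing more can be done
None
```

I handed the job in with both sample jars in wells 1 and 2, the panel back on its seat under the lip and the nose within about 0.02 rad of the mark; the hand-in gave no verdict, and I left the pink and brown look-alikes and the bystanders alone.

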